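# Lock the drill battery into the push-push charger bay

## Task

Stand the orange-headed battery pack in the empty bay of the charger and push it down until it clicks and stays locked down, then let go and take your hand away. The bay's latch is push-push and may have been left either way, so feel after each push whether the pack has stayed down or come back up, and leave it locked. Push firmly but never with more than about 25 N, and leave everything else on the bench as it is.

Things in the scene. Friction and masses are not known exactly. Their poses are not given: they have to be found in the camera images.
- pack: battery pack, 84 mm tall, about 0.25 kg, standing upright on its stem on the bench at the start. Orange head 54 mm (its x) x 42 mm (its y) x 34 mm tall on top of a black stem 44 (x) x 34 (y) x 50 mm with a groove along both y sides 6.5 to 14 mm above the foot. Origin at the centre of the stem's foot, z up. It fits the bay either way round (turned by half a turn).
- pack_top (a point): centre of the flat top of the pack's head, 84 mm above its foot; the place to push
- charger: dark grey charger with a yellow-edged upright bay, housing 120 mm (its x) x 92 mm (its y) x 80 mm tall, fixed to the bench on a steel plate 150 x 116 mm that lifts it by 0 to 12 mm. Origin at the centre of the housing's underside, z up.
- bay_mouth (a point): centre of the bay's mouth, level with the charger's top face (80 mm above its origin), axes as the charger's. The bay is 46 mm (x) x 36 mm (y) inside, 1 mm clear of the stem all round, with a 3 mm 45-degree lead-in at the mouth. Out of sight inside it are a spring lift (pushes up with 7 to 9 N, 10 mm of travel; 7 to 12 N on the pack makes it click) and two side catches that close into the stem's groove as the lift goes down.
- foot_locked (a point): where the pack's foot rests when locked, 44 mm below the mouth (6 mm gap under the head); the catches then hold it against a pull, with 1.5 mm of play. The lift locks and lets go on alternate full strokes; it trips just short of its firm stop, at which the foot is 48 mm below the mouth. From the stop a pack that locks comes back up by 4 mm, one that does not by 10 mm.
- foot_raised (a point): where the pack's foot rests on the raised, unlocked lift, 38 mm below the mouth (12 mm gap under the head); a full push from here locks it
- foot_caught (a point): where the pack's foot comes to rest, 32 mm below the mouth (18 mm gap under the head), if the empty lift was left locked down with its catches closed. A push from here meets the firm stop after 4 mm; let go, the lift rises and opens its catches, the pack drops to foot_raised, and it needs another push.
- big_pack: grey block battery pack with a black slide-rail top, 112 x 72 x 56 mm, for another tool; leave it alone
- drill: blue and black cordless drill lying on its side with its battery out, about 250 x 175 x 58 mm; leave it alone
- square: steel fitter's square lying flat, 150 mm blade and 110 mm stock; leave it alone
- file: hand file with a yellow handle lying flat, 310 mm long; leave it alone
- ink: small blue bottle of marking ink with a white cap, 48 mm diameter, 85 mm tall; leave it alone
- bar: steel flat bar workpiece, 170 x 32 x 8 mm; leave it alone
- hammer: hammer lying flat, 280 mm long; leave it alone
There are look-alikes about, which are no part of the job. Leave any green or turquoise look-alike of the pack alone. There is more than one size of the charger; the job needs the smaller.

How it is judged:
By the outcome, as a careful person would: the job done as asked, in the order asked, and still so for the second after the job is handed in, with the robot touching nothing.
It also fails if it takes over 72 s, if anything falls off the work surface, if the arm or the gripper's body presses on something with over 40 N, if the wrist force passes 120 N, or if a joint passes its speed limit or range.

## Robot

A 6-joint arm with a two-finger parallel gripper is mounted at the origin on the work surface. World frame = base frame: x ahead of the robot, y to its left, z up, the work surface at z = 0. Lengths are in m, angles in rad, forces in N, time in s.
With the tool pointing down it reaches from about 0.3 to 0.75 m from the base axis. Payload 8.5 kg.
Tool frame: the origin (TCP) lies midway between the tips of the shut fingers; the grasp point (between the pads) lies 19 mm behind it; z points along the fingers, x is the direction in which the jaws open and shut, and the axes are right-handed (so a half turn about z gives the same grasp; the last joint's range is limited). The gripper opens to 88 mm and grips with 3 to 60 N. Pads are 18 mm wide; open, the fingers measure 123 mm over their backs; the gripper's body (75 mm by 187 mm) begins 45 mm behind the grasp point.
Start: joints at [0.94, 0.381, 1.297, -0, 1.464, -0.215], TCP at [0.222, 0.503, 0.239] pointing down, gripper open.
Joint ranges: [-3.11, 3.11], [-0.89, 2.33], [0.22, 2.48], [-1.42, 4.56], [0.17, 2.85], [-2.88, 2.88]. Speed limits (rad/s): [2.39, 2.39, 3.14, 3.14, 3.14, 3.14].

## Interface

Orientations are given as a rotation vector (axis times angle).
In Python, from station import observe, grab_frame, camera_info, job_done gives the robot as it stands. The module is installed in compiled form; this text tells all that it offers.
- The arm moves only by the shell command python3 -m inch 'ROWS' [OPENING]. ROWS is JSON, a list of rows, each a list of 4 numbers: the shift along the world's x, y, z scaled (see below), then the turn about the world's z scaled (see below). A call has 1 to 5 rows; each row shifts and turns the pose as measured when the row begins; what a row does not reach is not made up. The controller multiplies each number of a shift by 100 mm and each number of a turn by pi/2 rad. A row lasts 1/10 s, in which the tool goes at most 50 mm and 8.59 degrees, less where a joint would pass 70% of its speed; a pose out of reach is approached as far as the arm can. A call with a number of a shift or a turn outside -1 to 1 is refused whole. A call with a gripper value outside its range is refused whole. OPENING is the opening, from -1 (shut) to 1 (fully open), set as the call begins (- or left out, the last holds). The fingers move at their own pace and stop on an object; the grip force is fixed at half the most. Time passes only in rows, so rows that do not move let the fingers close. It gives the time, the measured TCP pose, the force and the opening at its end, in the units of the state.
- observe(): the state, without advancing time (a new reading comes with each control period).
- grab_frame(name): name is "side" or "top" or "wrist"; returns the picture (420x560x3 uint8, red, green, blue); there is no depth.
- camera_info(name): a dict with "mtx" (3x3 intrinsics, pixels), "dist" ([k1, k2, p1, p2, k3] as OpenCV has them; the pictures are not rectified), "rvec" (rotation vector, rad) and "tvec" (3), from world to camera coordinates, as OpenCV has them. Camera axes: x right, y down, z forward; pixel columns grow to the right and rows downward; lengths in m; the calibration is good to about 2 mm. A picture is of the moment at which its call begins: read the wrist's pose just before it. camera_info takes no time and is no camera call; for the wrist camera it gives the pose at the moment of the call.
- job_done(): hands the job in, once; it reports no verdict.
The state is a dict: "t": time; "joints": joint angles; "joint_vel": joint speeds; "effort": joint torques, N m; "position": TCP position; "ee_rot": TCP orientation; "ft_force": force on the tool from outside, world axes, zero at the start; "torque": the same for the moment, N m; "grip_width": finger opening in m.
Only numpy, scipy, OpenCV 4.12 (cv2) and the standard library are available. Lean on these libraries where they do the work, as an engineer would, in place of code of your own. Each camera call takes 0.05 s, during which the arm holds its last target.

## Working session

There is one attempt and no reset: what is moved stays moved. The work goes in short steps, Python scripts to look and compute and a shell command to move; the robot and the scene stay as the last step left them, time stands still between calls to the robot, and variables do not carry over. Pictures are saved under pics/ and viewed, and the job is handed in when it is done.

```bash
mkdir -p pics; cat > h.py <<'E'
import numpy as np, cv2
from station import observe, grab_frame, camera_info, job_done
def snap(n,f):
    ci=camera_info(n); im=grab_frame(n); cv2.imwrite('pics/'+f,im[:,:,::-1]); 
    np.savez('pics/'+f+'.npz',im=im,**{k:np.array(v) for k,v in ci.items()}); return im,ci
def ray(ci,uv):
    uv=np.array(uv,float).reshape(-1,1,2)
    p=cv2.undistortPoints(uv,np.array(ci['mtx']),np.array(ci['dist'])).reshape(-1,2)
    R=cv2.Rodrigues(np.array(ci['rvec'],float))[0]; t=np.array(ci['tvec']).ravel()
    d=np.c_[p,np.ones(len(p))]@R; return -R.T@t,d
def at_z(ci,uv,z):
    c,d=ray(ci,uv); return c+d*((z-c[2])/d[:,2])[:,None]
def proj(ci,P):
    return cv2.projectPoints(np.array(P,float).reshape(-1,3),np.array(ci['rvec'],float),np.array(ci['tvec'],float),np.array(ci['mtx'],float),np.array(ci['dist'],float))[0].reshape(-1,2)
E
python3 - <<'E'
from h import *
for n in ['side','top','wrist']: snap(n,n+'0.png')
o=observe();print(o)
E
```

```text
{'t': 0.15, 'joints': array([ 9.39703258e-01,  3.81047659e-01,  1.29803521e+00,  2.10732871e-05,
        1.46357333e+00, -2.15290699e-01]), 'joint_vel': array([ 0.00194437, -0.00148638, -0.00204053,  0.00139547,  0.00278643,
        0.00069665]), 'effort': array([ 2.92564218e-03, -4.38085127e+01, -2.24615031e+01,  7.14234193e-02,
        3.44102271e-02, -1.20374348e-04]), 'position': array([0.22202704, 0.50296984, 0.2382935 ]), 'ee_rot': array([ 2.63182834e+00,  1.71488685e+00, -1.57370419e-03]), 'ft_force': array([ 0.08935463,  0.23940795, -1.07385982]), 'torque': array([ 0.054761  , -0.06363332,  0.01739767]), 'grip_width': 0.08780915593516021}
```

View pics/top0.png

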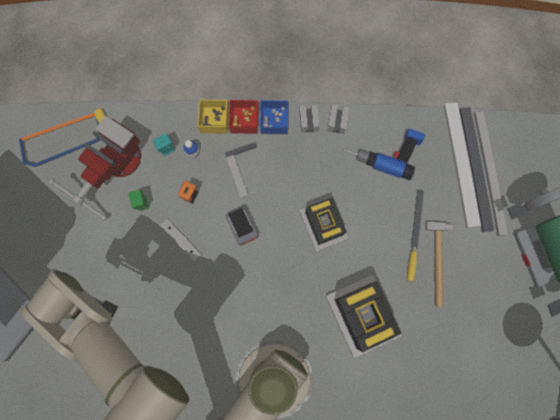

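View pics/side0.png

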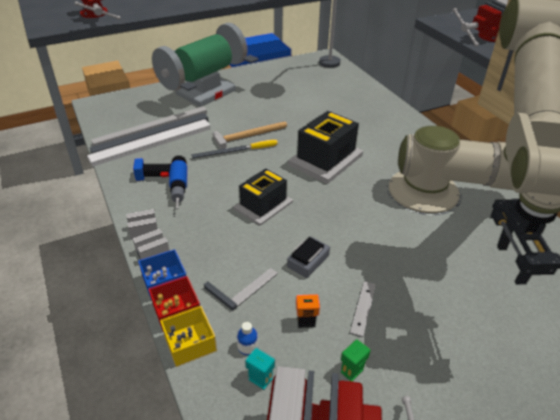

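View pics/wrist0.png

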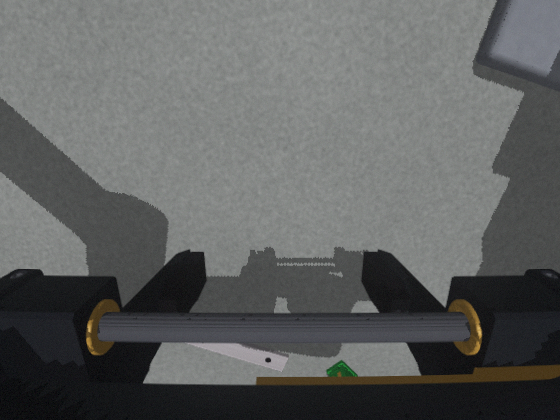

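Top view: the orange pack is at about (188,190), the small charger at about (325,221), and the large look-alike charger at (368,315). I'll zoom in on the first two.

```bash
python3 - <<'E'
from h import *
t=cv2.imread('pics/top0.png'); s=cv2.imread('pics/side0.png')
a=cv2.resize(t[165:215,160:220],None,fx=6.6,fy=6.6,interpolation=cv2.INTER_CUBIC)
b=cv2.resize(t[185:255,290:360],None,fx=5,fy=5,interpolation=cv2.INTER_CUBIC)
c=cv2.resize(s[285:335,285:335],None,fx=5,fy=5,interpolation=cv2.INTER_CUBIC)
d=cv2.resize(s[160:225,230:300],None,fx=5,fy=5,interpolation=cv2.INTER_CUBIC)
def put(*l):
    H=max(x.shape[0] for x in l); return np.hstack([cv2.copyMakeBorder(x,0,H-x.shape[0],0,4,0) for x in l])
cv2.imwrite('pics/z1.png',put(a,b)); cv2.imwrite('pics/z2.png',put(c,d))
ct=camera_info('top');cs=camera_info('side')
print(at_z(ct,[(188,190)],.084),at_z(ct,[(325,219)],.085), at_z(cs,[(308,302)],.084),at_z(cs,[(264,182)],.085))
hsv=cv2.cvtColor(t,cv2.COLOR_BGR2HSV); 
for n,im in(('top',t),('side',s)):
    hsv=cv2.cvtColor(im,cv2.COLOR_BGR2HSV);m=((hsv[...,0]>5)&(hsv[...,0]<18)&(hsv[...,1]>170)&(hsv[...,2]>90)).astype(np.uint8)
    k,l,st,ce=cv2.connectedComponentsWithStats(m)
    for i in range(1,k):
        if st[i,4]>30: print(n,st[i],ce[i])
E
```

```text
[[0.59261583 0.28760599 0.084     ]] [[ 0.50602851 -0.15158799  0.085     ]] [[0.59338351 0.30110948 0.084     ]] [[ 0.49689583 -0.15589622  0.085     ]]
side [156 293   8  12  57] [159.28070175 298.52631579]
side [161 294  19  22 136] [170.5        303.72058824]
side [297 295  22  21 362] [307.34530387 303.77900552]
side [159 302  40  19  78] [181.5        309.64102564]
```

View pics/z1.png

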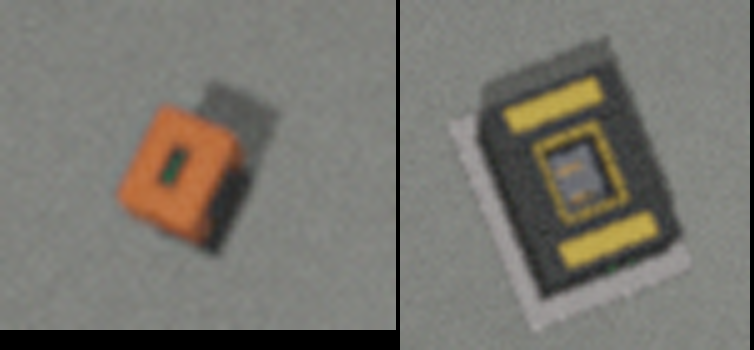

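View pics/z2.png

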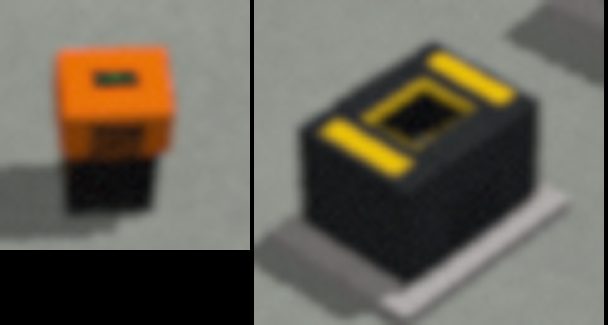

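Both images agree to about 1 cm: pack near (0.593,0.29), charger near (0.50,-0.153). The wrist camera will give a finer fix, so I'll work out its geometry and the tool yaw.

```bash
python3 - <<'E'
from h import *
o=observe(); R=cv2.Rodrigues(o['ee_rot'])[0]; print(R.round(3)); p=o['position']
print('toolx yaw',np.degrees(np.arctan2(R[1,0],R[0,0])))
ci=camera_info('wrist'); Rc=cv2.Rodrigues(np.array(ci['rvec'],float))[0]; c=-Rc.T@np.array(ci['tvec']).ravel()
print('cam in tool',R.T@(c-p),'cam axes in tool',(R.T@Rc.T).round(3))
print(ci['mtx'])
for z in(-.06,-.155): 
  print(z)
P=at_z(ci,[(280,210),(280,20),(280,250)],0.0); print((P-p)@R)
print(proj(ci,[p]))
# rough corners
ct=camera_info('top')
A=np.array([(165,105),(240,145),(200,240),(120,195)])/6.6+[160,165]
print(at_z(ct,A,.084))
B=(np.array([(485,135),(608,72),(680,235),(543,297)])-[400,0])/5+[290,185]
print(at_z(ct,B,.085))
E
```

```text
[[ 0.404  0.915 -0.001]
 [ 0.915 -0.404 -0.001]
 [-0.001 -0.    -1.   ]]
toolx yaw 66.17615656491913
cam in tool [ 0.00137614 -0.0790714  -0.14654362] cam axes in tool [[ 1.    -0.001 -0.   ]
 [ 0.001  0.953  0.304]
 [ 0.    -0.304  0.953]]
[[291.95597473   0.         283.49329575]
 [  0.         291.95597473 211.31343215]
 [  0.           0.           1.        ]]
-0.06
-0.155
[[-0.00355589  0.04169387  0.23828699]
 [-0.00261725 -0.18924901  0.23834322]
 [-0.00382204  0.10228225  0.23827226]]
[[281.15493443 266.24963773]]
[[0.62269984 0.29932749 0.084     ]
 [0.60307627 0.26106013 0.084     ]
 [0.55533549 0.27783934 0.084     ]
 [0.57709565 0.31857828 0.084     ]]
[[ 0.52747554 -0.09455452  0.085     ]
 [ 0.56996423 -0.17251629  0.085     ]
 [ 0.46567197 -0.2178822   0.085     ]
 [ 0.42489727 -0.131825    0.085     ]]
```

```bash
python3 -m inch '[[0.43,-0.25,0,0],[0.43,-0.25,0,0],[0.43,-0.25,0,0],[0.43,-0.25,0,0],[0.43,-0.25,0,0]]' 1
```

```text
t: 0.65
position: [0.4359, 0.377, 0.2375]
ee_rot: [-2.622, -1.729, 0.005]
ft_force: [0.1, -0.1, 0.7]
grip_width: 0.088
```

```bash
python3 -m inch '[[0.43,-0.25,0,0],[0.43,-0.25,0,0],[0.43,-0.25,0,0],[0.43,-0.25,0,0],[0.1,-0.02,0,0]]' && python3 -m inch '[[0,0,0,0],[0,0,0,0]]' && python3 - <<'E'
from h import *
snap('wrist','w1.png'); o=observe();R=cv2.Rodrigues(o['ee_rot'])[0];print(o['position'],np.degrees(np.arctan2(R[1,0],R[0,0])))
E
```

```text
t: 1.15
position: [0.6214, 0.2692, 0.2351]
ee_rot: [-2.626, -1.722, 0.01]
ft_force: [-0.2, 0.4, -1.0]
grip_width: 0.0881
t: 1.35
position: [0.6224, 0.2679, 0.2334]
ee_rot: [-2.627, -1.719, 0.013]
ft_force: [-0.9, -0.2, -1.1]
grip_width: 0.088
[0.6221448  0.26814996 0.2334423 ] 66.41314032916226
```

View pics/w1.png

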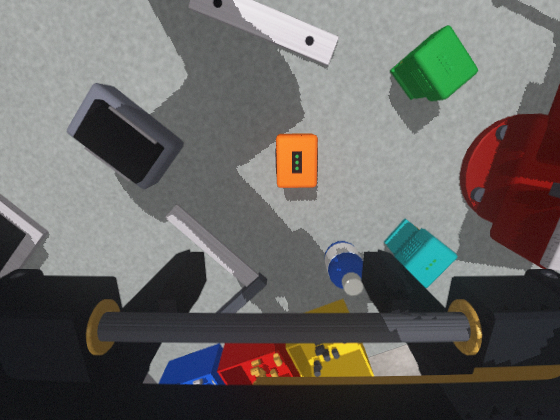

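```bash
python3 - <<'E'
from h import *
d=np.load('pics/w1.png.npz'); im=d['im']; ci={k:d[k] for k in('mtx','dist','rvec','tvec')}
hsv=cv2.cvtColor(im,cv2.COLOR_RGB2HSV)
print(hsv[150,285],hsv[186,297])
m=((hsv[...,0]>5)&(hsv[...,0]<18)&(hsv[...,1]>150)&(hsv[...,2]>90)).astype(np.uint8); m[:100]=0;m[220:]=0
v=cv2.resize(im[120:205,260:335],None,fx=7,fy=7,interpolation=cv2.INTER_NEAREST);cv2.imwrite('pics/w1z.png',v[:,:,::-1])
c=max(cv2.findContours(m,0,cv2.CHAIN_APPROX_NONE)[0],key=cv2.contourArea)
P=at_z(ci,c.reshape(-1,2),.084)[:,:2]
r=cv2.minAreaRect((P*1000).astype(np.float32)); print(r, cv2.boundingRect(c))
b=at_z(ci,[(351,283)],.085); print('ink cap',b)
E
```

```text
[ 14 203 249] [ 11 213 225]
((592.1934814453125, 295.72601318359375), (41.214012145996094, 53.33940887451172), 66.4369888305664) (276, 134, 42, 54)
ink cap [[0.74553838 0.29924692 0.085     ]]
```

View pics/w1z.png

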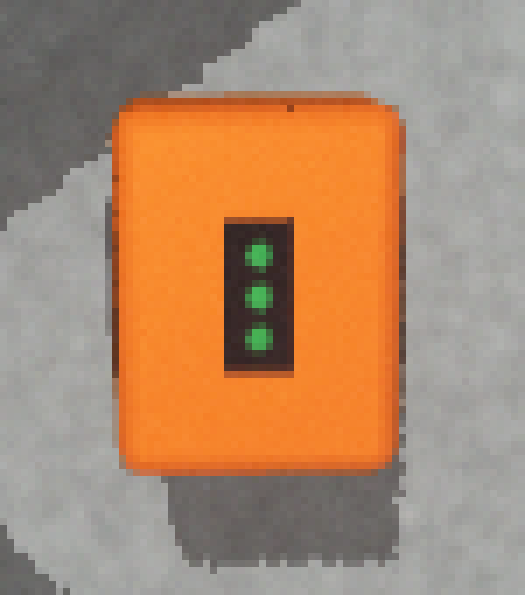

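Pack top at (0.592,0.296), measuring 53×41 mm against 54×42 expected. The jaw direction of 66.4° already matches the tool, so I'll move over the pack and descend.

```bash
python3 -m inch '[[-0.3,0.275,0,0],[0,0,-0.2,0],[0,0,-0.3,0],[0,0,0,0]]'
```

```text
t: 1.8
position: [0.5866, 0.3001, 0.1843]
ee_rot: [-2.622, -1.726, 0.01]
ft_force: [-0.3, 0.2, 0.5]
grip_width: 0.0877
```

```bash
python3 -m inch '[[0.05,-0.04,-0.3,0],[0,0,-0.3,0],[0,0,-0.2,0],[0,0,0,0],[0,0,0,0]]'
```

```text
t: 2.3
position: [0.591, 0.2996, 0.111]
ee_rot: [2.619, 1.734, 0.005]
ft_force: [0.4, 0.3, 0.8]
grip_width: 0.0881
```

```bash
python3 -m inch '[[0.01,-0.04,0,0],[0,-0.0,-0.25,0],[0,0,-0.25,0],[0,0,0,0],[0,0,0,0]]' - ; python3 - <<'E'
from h import *
o=observe();R=cv2.Rodrigues(o['ee_rot'])[0];print(o['position'],R.round(3),np.degrees(np.arctan2(R[1,0],R[0,0])))
E
```

```text
t: 2.8
position: [0.5955, 0.2963, 0.0698]
ee_rot: [2.614, 1.732, 0.027]
ft_force: [0.3, -0.1, 0.5]
grip_width: 0.0883
[0.59546755 0.29627306 0.06980088] [[ 0.39   0.921  0.017]
 [ 0.921 -0.39   0.005]
 [ 0.011  0.014 -1.   ]] 67.06916312667042
```

```bash
python3 -m inch '[[-0.025,0,-0.12,0],[0,0,0,0]]' - ; python3 - <<'E'
from h import *
o=observe();R=cv2.Rodrigues(o['ee_rot'])[0];print(o['position'],R[:,2].round(3),np.degrees(np.arctan2(R[1,0],R[0,0])))
E
```

```text
t: 3.0
position: [0.5938, 0.2965, 0.0599]
ee_rot: [2.613, 1.732, 0.033]
ft_force: [0.2, -0.0, 0.5]
grip_width: 0.0882
[0.59383155 0.29648314 0.05990513] [ 0.021  0.006 -1.   ] 67.06970175319015
```

```bash
python3 -m inch '[[-0.01,0,-0.04,0]]' - ; python3 -m inch '[[0,0,0,0],[0,0,0,0],[0,0,0,0],[0,0,0,0]]' -1; python3 - <<'E'
from h import *
o=observe();R=cv2.Rodrigues(o['ee_rot'])[0];print(o['position'],R[:,2].round(3),np.degrees(np.arctan2(R[1,0],R[0,0])))
E
```

```text
t: 3.1
position: [0.5935, 0.2967, 0.057]
ee_rot: [2.613, 1.731, 0.037]
ft_force: [0.8, 0.4, -0.4]
grip_width: 0.0881
t: 3.5
position: [0.5934, 0.2968, 0.0574]
ee_rot: [2.612, 1.731, 0.037]
ft_force: [-0.1, 0.6, -0.2]
grip_width: 0.0584
[0.59339748 0.29678059 0.05735452] [ 0.024  0.007 -1.   ] 67.08355036915069
```

```bash
python3 -m inch '[[0,0,0,0],[0,0,0,0],[0,0,0,0],[0,0,0,0]]' -1;  python3 - <<'E'
from h import *
o=observe();R=cv2.Rodrigues(o['ee_rot'])[0];print(o['position'],R[:,2].round(3),np.degrees(np.arctan2(R[1,0],R[0,0])))
E
```

```text
t: 3.9
position: [0.5934, 0.2967, 0.0575]
ee_rot: [2.612, 1.731, 0.037]
ft_force: [0.3, -0.7, -1.1]
grip_width: 0.0418
[0.59343936 0.29668212 0.05745381] [ 0.024  0.007 -1.   ] 67.0801374286044
```

```bash
python3 -m inch '[[0,0,0.2,0],[0,0,0.4,0],[0,0,0.5,0],[0,0,0.5,0],[0,-0.2,0.4,0]]';  python3 - <<'E'
from h import *
o=observe();R=cv2.Rodrigues(o['ee_rot'])[0];print(o['position'],R[:,2].round(3),np.degrees(np.arctan2(R[1,0],R[0,0])),o['grip_width'])
E
```

```text
t: 4.4
position: [0.5882, 0.2765, 0.2546]
ee_rot: [2.616, 1.738, 0.007]
ft_force: [-0.6, 0.3, -2.5]
grip_width: 0.0422
[0.58824031 0.27651092 0.25456412] [ 0.004  0.002 -1.   ] 67.19843052761176 0.04221661928732736
```

```bash
python3 -m inch '[[0,-0.45,0,0.06],[0,-0.48,0,0.06],[0,-0.48,0,0.06],[0,-0.48,0,0.06],[0,-0.48,0,0.06]]'; python3 -m inch '[[0,-0.48,0,0.06],[0,-0.48,0,0.06],[0,-0.4,0,0.06],[0,-0.1,0,0.02],[0,0,0,0]]';  python3 - <<'E'
from h import *
o=observe();R=cv2.Rodrigues(o['ee_rot'])[0];print(o['position'],R[:,2].round(3),np.degrees(np.arctan2(R[1,0],R[0,0])),o['joints'])
snap('wrist','w2.png')
E
```

```text
t: 4.9
position: [0.5873, 0.0362, 0.2607]
ee_rot: [2.108, 2.327, 0.025]
ft_force: [1.0, -0.4, -2.4]
grip_width: 0.0419
t: 5.4
position: [0.5848, -0.1217, 0.2583]
ee_rot: [-1.705, -2.632, -0.022]
ft_force: [-0.8, 1.2, -3.2]
grip_width: 0.0421
[ 0.58475558 -0.12172554  0.25827502] [ 0.003  0.014 -1.   ] 114.12103118172705 [-0.40946075  0.45337159  1.12204049  0.01454275  1.56894921 -2.40124292]
```

View pics/w2.png

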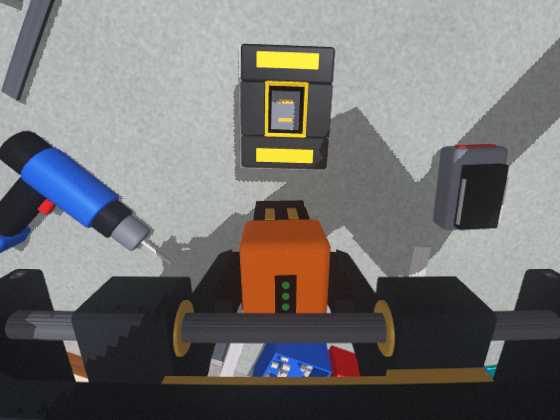

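```bash
python3 - <<'E'
from h import *
im=cv2.imread('pics/w2.png')
v=cv2.resize(im[35:180,225:350],None,fx=4.1,fy=4.1,interpolation=cv2.INTER_NEAREST);cv2.imwrite('pics/w2z.png',v)
v=cv2.resize(im[195:320,230:345],None,fx=4.7,fy=4.7,interpolation=cv2.INTER_NEAREST);cv2.imwrite('pics/w2y.png',v)
d=np.load('pics/w2.png.npz');ci={k:d[k] for k in('mtx','dist','rvec','tvec')}
hsv=cv2.cvtColor(im,cv2.COLOR_BGR2HSV)
m=((hsv[...,0]>20)&(hsv[...,0]<35)&(hsv[...,1]>120)&(hsv[...,2]>110)).astype(np.uint8); m[180:]=0
for c in cv2.findContours(m,0,cv2.CHAIN_APPROX_NONE)[0]:
    if cv2.contourArea(c)<200: continue
    for z in (.08,.086,.092):
        P=at_z(ci,c.reshape(-1,2),z)[:,:2]; print(z,cv2.minAreaRect((P*1000).astype(np.float32)),cv2.boundingRect(c))
E
```

```text
0.08 ((548.6953125, -133.28103637695312), (15.419412612915039, 62.47639465332031), 22.327882766723633) (256, 148, 58, 16)
0.086 ((548.0281372070312, -133.67642211914062), (15.133992195129395, 61.31980895996094), 22.327922821044922) (256, 148, 58, 16)
0.092 ((547.3609008789062, -134.07174682617188), (14.848464012145996, 60.16325378417969), 22.32785987854004) (256, 148, 58, 16)
0.08 ((504.2262878417969, -151.70559692382812), (56.34572982788086, 44.66511917114258), 21.948266983032227) (264, 81, 45, 57)
0.086 ((504.38232421875, -151.75985717773438), (55.302650451660156, 43.8382682800293), 21.94830322265625) (264, 81, 45, 57)
0.092 ((504.53839111328125, -151.8141326904297), (54.259578704833984, 43.011417388916016), 21.94821548461914) (264, 81, 45, 57)
0.08 ((460.21258544921875, -169.75729370117188), (15.289602279663086, 62.96854782104492), 22.226909637451172) (256, 51, 63, 19)
0.086 ((461.1833801269531, -169.47735595703125), (15.006571769714355, 61.802886962890625), 22.22687339782715) (256, 51, 63, 19)
0.092 ((462.1541748046875, -169.1974639892578), (14.723535537719727, 60.63718795776367), 22.226900100708008) (256, 51, 63, 19)
```

View pics/w2z.png

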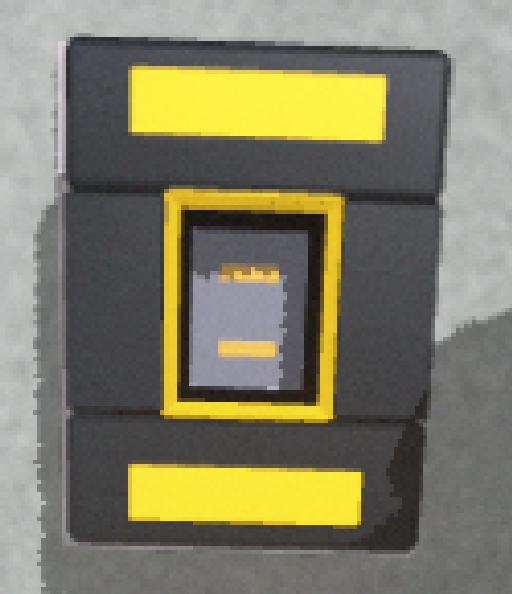

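View pics/w2y.png

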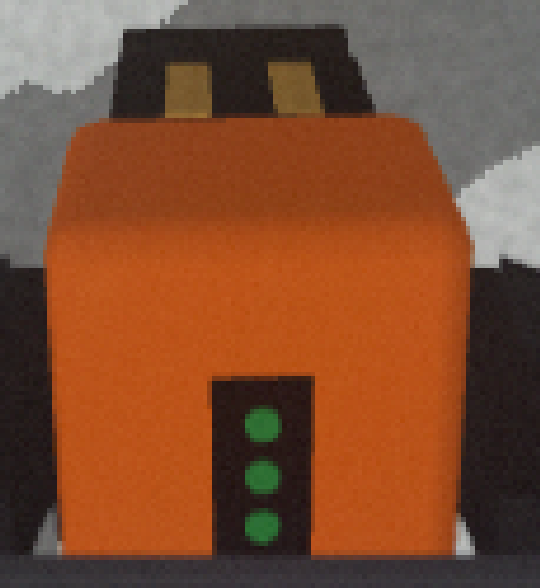

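```bash
python3 - <<'E'
from h import *
d=np.load('pics/w2.png.npz');ci={k:d[k] for k in('mtx','dist','rvec','tvec')}
o=observe();R=cv2.Rodrigues(o['ee_rot'])[0];p=o['position']
# tool coords: jaw x, y ; tip at z=0, foot at z=+.0575 , top at -.0265
Q=np.array([[-.017,-.022,.0575],[.017,-.022,.0575],[-.021,-.027,.0075],[.021,-.027,.0075],[-.021,-.027,-.0265],[.021,-.027,-.0265]])
print(proj(ci,Q@R.T+p).round(1))
# pack offset dy fit from foot corners & groove
from scipy.optimize import least_squares
obs=np.array([[256,201.6],[304,200.9]])
def f(v):
    a=v[2]; C,S=np.cos(a),np.sin(a); q=Q[:2].copy(); q[:,0]+=v[0]; q[:,1]+=v[1]
    return (proj(ci,q@R.T+p)-obs).ravel()
r=least_squares(f,[0,0,0]);print('pack foot offset in tool x,y',r.x[:2],r.fun)
# charger height: housing corners
K=np.array([(65,38),(450,54),(413,552),(66,543)])/4.1+[225,35]
for z in(.08,.086,.092):
    P=at_z(ci,K,z)[:,:2]; print(z,[round(float(np.linalg.norm(P[i]-P[(i+1)%4]))*1000,1) for i in range(4)],P.mean(0))
# triangulate yellow bars
def bars(n,roi):
    im=cv2.imread(f'pics/{n}.png');x0,x1,y0,y1=roi;h=cv2.cvtColor(im,cv2.COLOR_BGR2HSV)
    m=((h[...,0]>18)&(h[...,0]<35)&(h[...,1]>110)&(h[...,2]>110)).astype(np.uint8);k=np.zeros_like(m);k[y0:y1,x0:x1]=m[y0:y1,x0:x1]
    K,l,st,ce=cv2.connectedComponentsWithStats(k);return [(ce[i],st[i,4]) for i in range(1,K) if st[i,4]>8]
bt=bars('top0',(300,350,190,245));bs=bars('side0',(235,295,165,215));print(bt,bs,bars('w2',(230,345,40,175)))
E
```

```text
[[259.5 199.8]
 [306.4 199.8]
 [245.  215.1]
 [320.5 215. ]
 [235.5 239.2]
 [329.7 239.1]]
pack foot offset in tool x,y [-0.00214172  0.00107385] [ 0.57821426 -0.35302629 -0.57806348  0.32393382]
0.08 [93.6, 122.6, 94.5, 123.2] [ 0.50543068 -0.15123354]
0.086 [91.9, 120.3, 92.8, 120.9] [ 0.50556442 -0.15129655]
0.092 [90.2, 118.1, 91.0, 118.7] [ 0.50569816 -0.15135956]
[(array([320.27884615, 205.625     ]), np.int32(104)), (array([326.1038961 , 217.92207792]), np.int32(77)), (array([331.45192308, 232.41346154]), np.int32(104))] [(array([272.87804878, 175.15853659]), np.int32(82)), (array([261.49056604, 179.35849057]), np.int32(53)), (array([252.0989011 , 189.06593407]), np.int32(91))] [(array([286.84938036,  59.77216397]), np.int32(1049)), (array([286.25302826, 106.77388964]), np.int32(743)), (array([285.86111111, 101.11111111]), np.int32(36)), (array([285.  , 119.25]), np.int32(48)), (array([284.16522811, 155.19358816]), np.int32(811))]
```

Bay measured at (0.5045,-0.1516), yaw about 22.1°, top around z 0.086. The foot sits about 2 mm off the tool axis. I'll move to just above the bay, then check the tilt.

```bash
python3 -m inch '[[-0.3,-0.1,0,-0.022],[-0.45,-0.15,0,0],[-0.06,-0.03,-0.2,0],[0,0,-0.3,0],[0,0,-0.3,0]]';  python3 - <<'E'
from h import *
o=observe();R=cv2.Rodrigues(o['ee_rot'])[0];print(o['position'],R[:,2].round(3),np.degrees(np.arctan2(R[1,0],R[0,0])),o['joints'][5])
E
```

```text
t: 5.95
position: [0.5024, -0.1441, 0.1792]
ee_rot: [1.752, 2.604, 0.024]
ft_force: [0.2, -0.2, -3.1]
grip_width: 0.0427
[ 0.50241249 -0.1441187   0.17920725] [ 0.011  0.011 -1.   ] 112.12341801912942 -2.475098146981166
```

```bash
python3 -m inch '[[0,-0.06,0,0],[0,0,0,0],[0,0,0,0]]';  python3 - <<'E'
from h import *
o=observe();R=cv2.Rodrigues(o['ee_rot'])[0];print(o['position'],R[:,2].round(3),np.degrees(np.arctan2(R[1,0],R[0,0])),o['joints'][5])
w,_=snap('wrist','w3.png'); s,_=snap('side','s3.png')
a=cv2.resize(s[110:230,200:330],None,fx=4.5,fy=4.5,interpolation=cv2.INTER_CUBIC);cv2.imwrite('pics/s3z.png',a[:,:,::-1])
a=cv2.resize(w[150:330,200:370],None,fx=3.3,fy=3.3,interpolation=cv2.INTER_CUBIC);cv2.imwrite('pics/w3z.png',a[:,:,::-1])
E
```

```text
t: 6.25
position: [0.5019, -0.1475, 0.1784]
ee_rot: [-1.751, -2.606, -0.025]
ft_force: [0.9, -0.8, -2.7]
grip_width: 0.0423
[ 0.50191977 -0.14745406  0.17838808] [ 0.007  0.014 -1.   ] 112.20624984588012 -2.48300922985749
```

View pics/s3z.png

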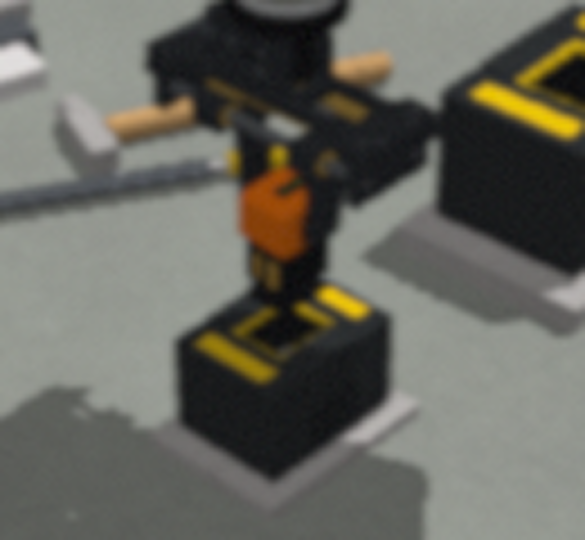

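View pics/w3z.png

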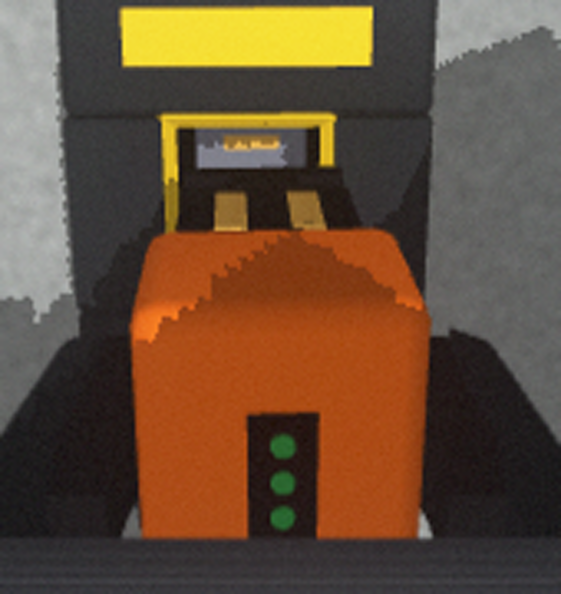

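```bash
python3 - <<'E'
from h import *
d=np.load('pics/w3.png.npz');ci={k:d[k] for k in('mtx','dist','rvec','tvec')};im=d['im']
o=observe();R=cv2.Rodrigues(o['ee_rot'])[0];p=o['position']
hsv=cv2.cvtColor(im,cv2.COLOR_RGB2HSV)
m=((hsv[...,0]>20)&(hsv[...,0]<35)&(hsv[...,1]>120)&(hsv[...,2]>110)).astype(np.uint8); m[220:]=0
for c in cv2.findContours(m,0,cv2.CHAIN_APPROX_NONE)[0]:
    if cv2.contourArea(c)<200: continue
    P=at_z(ci,c.reshape(-1,2),.086)[:,:2]; print(cv2.minAreaRect((P*1000).astype(np.float32)),cv2.boundingRect(c))
# frame outer top corners
F=np.array([(160,115),(336,115)])/3.3+[200,150]; print('frame far edge mid',at_z(ci,F,.086).mean(0))
foot=np.array([(186,168),(346,168)])/3.3+[200,150]
for dz in(.0575,.052):
    P=at_z(ci,foot,p[2]-dz).mean(0); yt=R[:,1]; f=P+yt*.022; print('foot',f, 'in tool',(f-p)@R, 'width',np.ptp(at_z(ci,foot,p[2]-dz)@R[:,0]))
b=np.array([.5045,-.1516,.086]); print('bay in tool',(b-p)@R)
l=np.array([(283,482)])/3.3+[200,150]; print('led in tool',(at_z(ci,l,p[2]+.0265)-p)@R)
d=np.load('pics/w1.png.npz');c1={k:d[k] for k in('mtx','dist','rvec','tvec')}
l=np.array([(259,297)])/7+[260,120]; q=at_z(c1,l,.084)-[.5922,.2957,.084]; a=np.radians(66.4); print('led in pack',q@np.array([[np.cos(a),np.sin(a),0],[np.sin(a),-np.cos(a),0],[0,0,-1]]).T)
E
```

```text
((495.39404296875, -156.04086303710938), (30.971097946166992, 44.24678039550781), 22.017990112304688) (248, 184, 54, 36)
((463.0091552734375, -169.2144012451172), (13.819869995117188, 61.85896682739258), 22.070627212524414) (236, 152, 77, 18)
frame far edge mid [ 0.48150175 -0.16106496  0.086     ]
foot [ 0.50358658 -0.14719267  0.12139323] in tool [-0.00061662  0.0008605   0.0572381 ] width 0.03508296840700359
foot [ 0.50209665 -0.14780071  0.12689323] in tool [-0.00056416 -0.00068016  0.05171875] width 0.03413175514348754
bay in tool [-0.00537776 -0.00039974  0.0925748 ]
led in tool [[ 0.00244297  0.00250822 -0.02644885]]
led in pack [[ 7.36049402e-04  1.26223417e-03 -1.38777878e-17]]
```

```bash
python3 -m inch '[[0.025,-0.04,0,0],[0,0,-0.1,0],[0,0,0,0]]';  python3 - <<'E'
from h import *
o=observe();R=cv2.Rodrigues(o['ee_rot'])[0];p=o['position'];print(p,R[:,2].round(3),np.degrees(np.arctan2(R[1,0],R[0,0])))
w,_=snap('wrist','w4.png')
a=cv2.resize(w[150:330,200:370],None,fx=3.3,fy=3.3,interpolation=cv2.INTER_CUBIC);cv2.imwrite('pics/w4z.png',a[:,:,::-1])
E
```

```text
t: 6.65
position: [0.5056, -0.1522, 0.1696]
ee_rot: [1.75, 2.606, 0.025]
ft_force: [0.8, -0.2, -2.2]
grip_width: 0.0423
[ 0.50558817 -0.15222206  0.16958938] [ 0.011  0.012 -1.   ] 112.2175295718441
```

View pics/w4z.png

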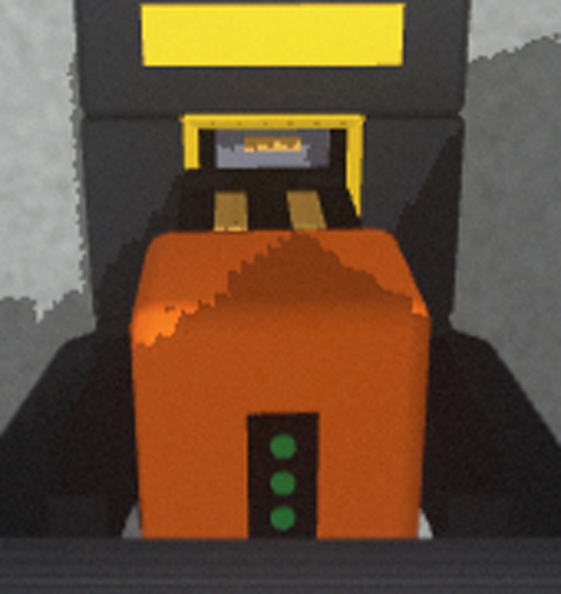

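```bash
python3 - <<'E'
from h import *
d=np.load('pics/w4.png.npz');ci={k:d[k] for k in('mtx','dist','rvec','tvec')}
a=np.radians(112.2); X=np.array([np.cos(a),np.sin(a),0]);Y=np.array([np.sin(a),-np.cos(a),0])
s=lambda L:np.array(L)/3.3+[200,150]
foot=s([(186,168),(346,168)]);fr=s([(181,115),(364,115)])
for dz in(.0575,.053):
    P=at_z(ci,foot,.1696-dz).mean(0)+.022*Y; print('foot',P@X,P@Y)
for z in(.084,.088,.092):
    Q=at_z(ci,fr,z); P=Q.mean(0)+.0274*Y; print(z,'bay',P@X,P@Y,np.ptp(Q@X),P)
b=np.array([.5045,-.1516,.086]);print(b@X,b@Y)
E
```

```text
foot -0.3325713905207122 0.4124277989061349
foot -0.33255471589894614 0.411097356195546
0.084 bay -0.33102842908037483 0.41257754378058853 0.044925108383941814 [ 0.50706945 -0.15060086  0.084     ]
0.088 bay -0.331042134222367 0.4116297508491713 0.044147018802928595 [ 0.5061971  -0.15097167  0.088     ]
0.092 bay -0.3310558393643591 0.410681957917754 0.043368929221915375 [ 0.50532474 -0.15134247  0.092     ]
-0.3309826576071119 0.40982104675496267
```

```bash
python3 -m inch '[[-0.015,0.012,0,0],[0,0,-0.1,0],[0,0,-0.08,0],[0,0,0,0]]'
```

```text
t: 7.1
position: [0.5041, -0.151, 0.1507]
ee_rot: [1.75, 2.605, 0.025]
ft_force: [-0.3, 0.7, -2.0]
grip_width: 0.0419
```

```bash
python3 -m inch '[[0,0,-0.05,0],[0,0,-0.03,0],[0,0,0,0]]'
```

```text
t: 7.4
position: [0.5041, -0.151, 0.1416]
ee_rot: [1.75, 2.605, 0.025]
ft_force: [-0.1, 0.6, -2.0]
grip_width: 0.0424
```

```bash
python3 -m inch '[[0,0,-0.05,0],[0,0,-0.03,0],[0,0,0,0]]';python3 - <<'E'
from h import *
w,_=snap('wrist','w5.png')
a=cv2.resize(w[130:330,200:370],None,fx=3.,fy=3.,interpolation=cv2.INTER_CUBIC);cv2.imwrite('pics/w5z.png',a[:,:,::-1])
E
```

```text
t: 7.7
position: [0.5042, -0.1511, 0.1331]
ee_rot: [1.75, 2.605, 0.025]
ft_force: [-0.1, -0.5, -1.7]
grip_width: 0.0419
```

View pics/w5z.png

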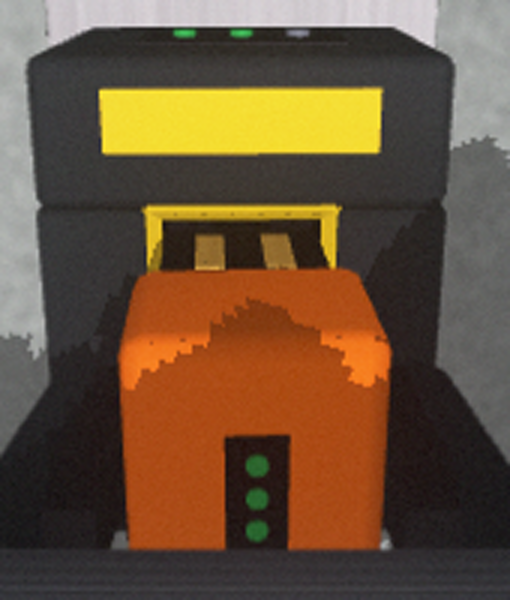

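The stem is inside the frame with no side force. Continuing down.

```bash
python3 -m inch '[[0,0,-0.05,0],[0,0,-0.04,0],[0,0,0,0]]'; python3 -m inch '[[0,0,-0.03,0],[0,0,-0.02,0],[0,0,0,0]]'
```

```text
t: 8.05
position: [0.5043, -0.1511, 0.1237]
ee_rot: [1.75, 2.604, 0.025]
ft_force: [-0.1, -0.5, -2.3]
grip_width: 0.0422
t: 8.35
position: [0.5044, -0.1512, 0.1182]
ee_rot: [1.75, 2.604, 0.025]
ft_force: [-0.2, -0.3, -2.6]
grip_width: 0.042
```

```bash
for i in 1 2 3; do python3 -m inch '[[0,0,-0.02,0],[0,0,0,0]]'; done
```

```text
t: 8.55
position: [0.5044, -0.1512, 0.1161]
ee_rot: [1.75, 2.604, 0.025]
ft_force: [0.7, -0.1, -3.3]
grip_width: 0.042
t: 8.75
position: [0.5044, -0.1512, 0.114]
ee_rot: [1.75, 2.604, 0.025]
ft_force: [-0.8, -0.7, -2.7]
grip_width: 0.042
t: 8.95
position: [0.5044, -0.1512, 0.1119]
ee_rot: [1.75, 2.604, 0.025]
ft_force: [0.6, -0.7, -3.0]
grip_width: 0.0418
```

```bash
for i in 1 2 3; do python3 -m inch '[[0,0,-0.02,0],[0,0,0,0]]'; done
```

```text
t: 9.15
position: [0.5047, -0.1513, 0.1104]
ee_rot: [1.749, 2.603, 0.026]
ft_force: [-1.1, 0.7, 4.4]
grip_width: 0.0425
t: 9.35
position: [0.5048, -0.1512, 0.1094]
ee_rot: [1.748, 2.602, 0.026]
ft_force: [-1.7, 0.5, 4.6]
grip_width: 0.042
t: 9.55
position: [0.5048, -0.1512, 0.1082]
ee_rot: [1.748, 2.602, 0.026]
ft_force: [-1.7, 0.8, 4.2]
grip_width: 0.0418
```

Contact at TCP z≈0.111, and it now yields at about 7 N, so it's on the lift. Pushing on gently in small steps.

```bash
for i in 1 2 3 4; do python3 -m inch '[[0,0,-0.025,0]]'; done
```

```text
t: 9.65
position: [0.5048, -0.1512, 0.1064]
ee_rot: [1.748, 2.602, 0.026]
ft_force: [-2.8, 1.0, 7.9]
grip_width: 0.042
t: 9.75
position: [0.5048, -0.1512, 0.1044]
ee_rot: [1.747, 2.601, 0.026]
ft_force: [-2.9, 1.3, 7.9]
grip_width: 0.0422
t: 9.85
position: [0.5048, -0.1512, 0.1024]
ee_rot: [1.747, 2.601, 0.026]
ft_force: [-3.0, 1.5, 9.2]
grip_width: 0.0423
t: 9.95
position: [0.5049, -0.1513, 0.1008]
ee_rot: [1.746, 2.6, 0.026]
ft_force: [-5.5, 0.1, 14.8]
grip_width: 0.042
```

Full 10 mm stroke, and the force is rising at the stop (about 15–17 N). Now I'll let go and check where it rests.

```bash
python3 -m inch '[[0,0,0.02,0],[0,0,0.02,0],[0,0,0.02,0]]'; python3 -m inch '[[0,0,0,0],[0,0,0,0],[0,0,0,0],[0,0,0,0]]'
```

```text
t: 10.25
position: [0.504, -0.151, 0.1053]
ee_rot: [1.748, 2.603, 0.025]
ft_force: [4.9, -5.0, -26.0]
grip_width: 0.0417
t: 10.65
position: [0.5044, -0.1513, 0.1052]
ee_rot: [1.748, 2.602, 0.025]
ft_force: [1.3, 0.5, -5.1]
grip_width: 0.042
```

At +4.5 mm it resisted an upward pull, which suggests it's locked. Opening and backing off.

```bash
python3 -m inch '[[0,0,0,0],[0,0,0,0],[0,0,0,0],[0,0,0,0]]' 0.9;python3 -m inch '[[0,0,0,0],[0,0,0,0],[0,0,0,0]]'; python3 - <<'E'
from h import *
o=observe();R=cv2.Rodrigues(o['ee_rot'])[0];print(o['position'],o['ft_force'])
w,_=snap('wrist','w6.png'); 
a=cv2.resize(w[100:330,150:420],None,fx=2.6,fy=2.6,interpolation=cv2.INTER_CUBIC);cv2.imwrite('pics/w6z.png',a[:,:,::-1])
E
```

```text
t: 11.05
position: [0.5053, -0.1517, 0.1068]
ee_rot: [1.746, 2.599, 0.026]
ft_force: [-0.2, 0.2, -0.6]
grip_width: 0.0719
t: 11.35
position: [0.5054, -0.1517, 0.107]
ee_rot: [1.745, 2.599, 0.026]
ft_force: [0.3, -0.4, -0.3]
grip_width: 0.0837
[ 0.50543789 -0.15170881  0.10702137] [ 0.342355  -0.3972999 -0.3009453]
```

View pics/w6z.png

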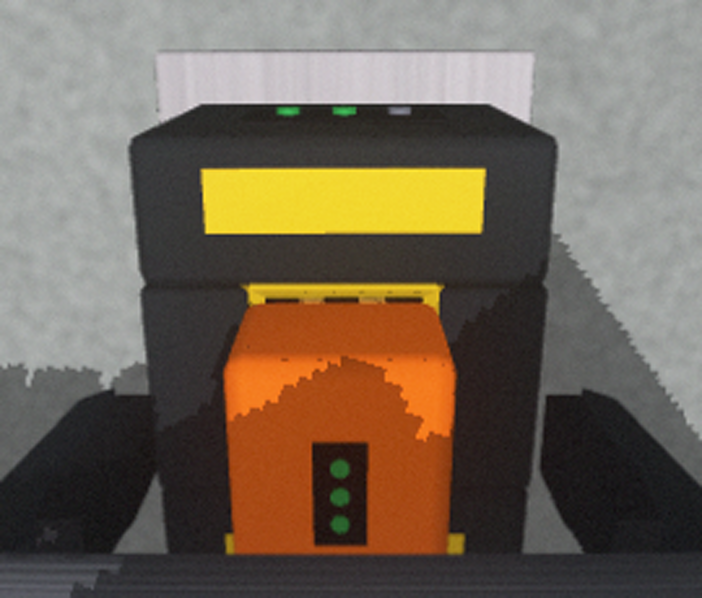

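```bash
python3 -m inch '[[0,0,0.15,0],[0,0,0.4,0],[0,0,0.5,0],[0.35,0.15,0.3,0],[0.45,0.18,0,0]]' 1;python3 -m inch '[[0.3,0.1,0,0],[0,0,0,0]]'; python3 - <<'E'
from h import *
o=observe();print(o['position'],o['ft_force'])
w,_=snap('wrist','w7.png'); s,_=snap('side','s7.png')
a=cv2.resize(s[150:230,215:315],None,fx=6,fy=6,interpolation=cv2.INTER_CUBIC);cv2.imwrite('pics/s7z.png',a[:,:,::-1])
E
```

```text
t: 11.9
position: [0.5829, -0.1189, 0.248]
ee_rot: [1.754, 2.597, 0.026]
ft_force: [0.5, -1.0, 0.5]
grip_width: 0.0882
t: 12.1
position: [0.6171, -0.1064, 0.2486]
ee_rot: [1.749, 2.597, 0.028]
ft_force: [-1.1, 0.8, -0.3]
grip_width: 0.0879
[ 0.61708965 -0.1064096   0.24855028] [-1.07596717  0.75359832 -0.27640665]
```

View pics/s7z.png

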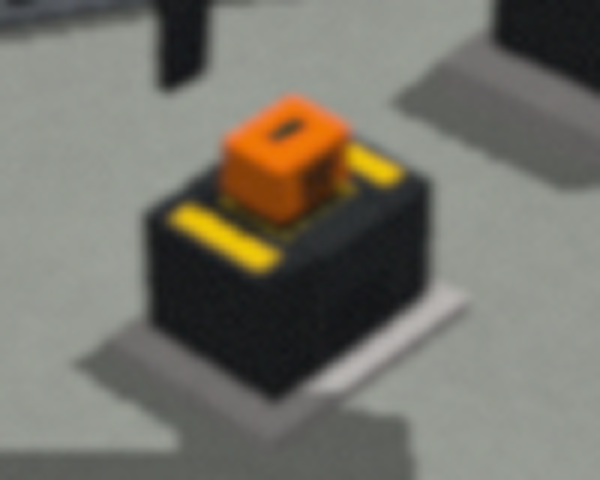

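View pics/w7.png

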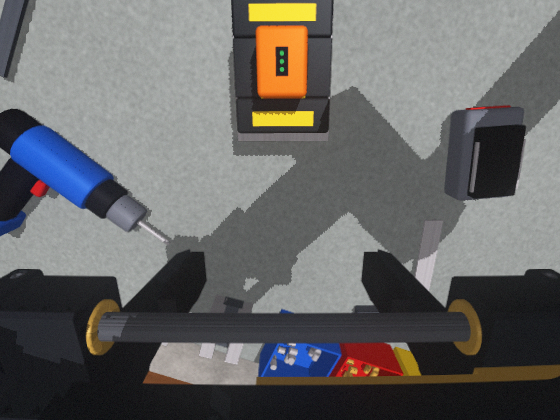

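```bash
python3 - <<'E'
from h import *
from scipy.optimize import least_squares
def L(f): d=np.load(f'pics/{f}.npz');return d['im'],{k:d[k] for k in('mtx','dist','rvec','tvec')}
# wrist: head top rectangle from w7
im,ci=L('w7.png');hsv=cv2.cvtColor(im,cv2.COLOR_RGB2HSV)
m=((hsv[...,0]>5)&(hsv[...,0]<18)&(hsv[...,1]>150)&(hsv[...,2]>90)).astype(np.uint8);m[130:]=0
c=max(cv2.findContours(m,0,cv2.CHAIN_APPROX_NONE)[0],key=cv2.contourArea)
for z in(.126,.132,.138): print(z,cv2.minAreaRect((at_z(ci,c.reshape(-1,2),z)[:,:2]*1000).astype(np.float32)))
# side: orange blob silhouettes: compare with model masks
im,ci=L('s7.png');hsv=cv2.cvtColor(im,cv2.COLOR_RGB2HSV)
m=((hsv[...,0]>4)&(hsv[...,0]<18)&(hsv[...,1]>150)&(hsv[...,2]>60)).astype(np.uint8);k=np.zeros_like(m);k[150:200,240:285]=m[150:200,240:285]
M=cv2.moments(k,True);print('side obs centroid',M['m10']/M['m00'],M['m01']/M['m00'],M['m00'])
a=np.radians(22.1);X=np.array([np.cos(a),np.sin(a),0]);Y=np.array([-np.sin(a),np.cos(a),0])
# side bar (near) centroid for registration
kk=((hsv[...,0]>18)&(hsv[...,0]<35)&(hsv[...,1]>110)&(hsv[...,2]>110)).astype(np.uint8);n,l,st,ce=cv2.connectedComponentsWithStats(kk[150:205,235:300]);print([(ce[i]+[235,150],st[i,4]) for i in range(1,n) if st[i,4]>8])
for zt in(.086,.092):
  b=np.array([.505,-.1515,zt]); print(zt,'bars pred',proj(ci,[b+.0475*X,b-.0475*X]))
  for gap in(.006,.012):
    P=[b+sx*.027*X+sy*.021*Y+np.array([0,0,gap+h]) for sx in(-1,1) for sy in(-1,1) for h in(0,.034)]
    h=cv2.convexHull((proj(ci,P)*16).astype(np.int32));mm=np.zeros((420*16,560*16),np.uint8);cv2.fillPoly(mm,[h],1);q=cv2.moments(h);print(gap,q['m10']/q['m00']/16,q['m01']/q['m00']/16,q['m00']/256)
E
```

```text
0.126 ((505.78717041015625, -152.0374755859375), (55.6290283203125, 42.631412506103516), 22.09247398376465)
0.132 ((506.5920715332031, -151.67626953125), (54.38042449951172, 41.6754150390625), 22.09122657775879)
0.138 ((507.3968200683594, -151.3150634765625), (53.13191223144531, 40.71926498413086), 22.090320587158203)
side obs centroid 262.0934579439252 176.55451713395638 321.0
[(array([276.69047619, 177.19047619]), np.int32(42)), (array([251.95505618, 189.1011236 ]), np.int32(89))]
0.086 bars pred [[251.0889646  190.54802642]
 [272.8364797  176.22264188]]
0.006 262.0163203376999 177.15929899106234 362.90234375
0.012 261.99357227741854 175.55823804833483 364.859375
0.092 bars pred [[251.04142524 188.9609368 ]
 [272.84653372 174.65463426]]
0.006 261.99357227741854 175.55823804833483 364.859375
0.012 261.9742923599881 173.92784580957243 367.15625
```

All checks agree on locked: top z is about 0.132 by size, the side view matches a 6 mm gap, and it resisted the pull. Handing in.

```bash
python3 -c "
from station import *
print(job_done())"
```

```text
the job is handed in; nothing more can be done
None
```

The orange-headed pack is in the small charger's bay and, by every check I made, locked down. I handed the job in at about 12 s with the gripper open and well clear of everything.

- **Push:** I lowered the pack in with no noticeable side force. It met the raised lift and went down the full 10 mm stroke to the firm stop, with about 15 N measured on the wrist (about 17 N allowing for the pack's weight). One push was enough.
- **Locked by feel:** still gripped, it came up about 4 mm from the stop and then held against a brief upward pull of about 26 N. That is the rise expected of a pack that locks. The pull was harder than I meant it to be.
- **Locked by sight:** after I let go, the wrist picture put the top of the head at about z = 0.132 m. The side picture fits the 6 mm locked gap better than the 12 mm raised one, though only by about a pixel.
- **Disagreement:** my wrist-camera fixes on the charger differed by about 2.5 mm sideways. They put its top anywhere from 0.086 to 0.092 m, and where the lift was met points to about 0.092 m.
- **Rest of the bench:** I touched nothing else, but I did not compare before and after pictures of the other items.

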